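# Box the matching pump end cap and secure the lid

### The job

Each of the two open boxes holds one pump end cap and waits for a second of the same pattern. Lay the loose end cap from the bench flat, boss up, in the free half of the box that holds its match, then shut that box's lid fully and, once it is shut, turn its turnbutton square across the lid. Leave the other box open with its cap and turnbutton as they are, and do not shift the tools and other parts lying about.

Things in the scene. Friction and masses are not known exactly. Their poses are not given: they have to be found in the camera images.
- spare_cap: the loose end cap on the bench, bare cast metal: a flat base 10 mm thick with two ears (76 mm long over the ears along its x axis, 46 mm wide along y) and a round boss, 28 mm diameter, standing up from the middle to 36 mm above the underside. Origin at the centre of the underside, z up along the boss. About 0.3 kg
- eared_cap: end cap of the same shape and size as the loose one, with two ears, lying in one half of one of the two boxes (which box varies). Origin and axes as for the loose one
- round_cap: end cap of the other pattern, lying in one half of the other box: round base 68 mm diameter, 10 mm thick, the same 28 mm boss to 36 mm. Origin at the centre of the underside, z up
- box_left: plywood box on the robot's left, fixed: 140 mm along its x, 200 along y, rim 45 high; walls and floor 5 mm; a rib along x at y = 0 (top 17 mm above the bench) makes two halves, each 130 x 93 mm, centred at y = +/-49 mm. Origin: centre of the underside. Its +x side has the lid's hinge and faces outwards; its -x side has the turnbutton, on a block 30 mm out, and faces the bench's middle
- lid_left (a joint): angle of the lid of the robot's left box, rad: 0 shut flat on the rim, 1.57 upright, more leaning outwards, stop at 2.1. The lid is a 140 x 200 mm plywood sheet, 6 mm thick, without handle. Its stiff hinge lets it stand by itself above about 0.9 rad; below that it sinks shut
- lid_left_edge (a point): middle of the free edge of the robot's left box's lid, on its outer face (the top face when shut), 140 mm from the hinge
- lid_left_hinge (a point): middle of the hinge line of that lid, on its inner face, 45 mm above the bench; the hinge runs along the box's y
- turnbutton_left (a joint): angle of the turnbutton of the robot's left box, rad: 0 lying along the box's edge, clear of the lid; 1.571 (stop) square across the edge, over the lid. Grows clockwise seen from above; stays where it is left
- turnbutton_left_grip (a point): on that turnbutton's upright pivot axis, 72 mm above the bench, 86 mm from the box's centre along its -x: middle of the finger grip, an upright fin 36 mm long, 10 mm thick, from 61 to 83 mm above the bench. The fin runs along the flat bar under it (70 x 16 x 7 mm, pivoted at its middle); the point's y axis runs along both
- box_right: plywood box on the robot's right, fixed: 140 mm along its x, 200 along y, rim 45 high; walls and floor 5 mm; a rib along x at y = 0 (top 17 mm above the bench) makes two halves, each 130 x 93 mm, centred at y = +/-49 mm. Origin: centre of the underside. Its +x side has the lid's hinge and faces outwards; its -x side has the turnbutton, on a block 30 mm out, and faces the bench's middle
- lid_right (a joint): angle of the lid of the robot's right box, rad: 0 shut flat on the rim, 1.57 upright, more leaning outwards, stop at 2.1. The lid is a 140 x 200 mm plywood sheet, 6 mm thick, without handle. Its stiff hinge lets it stand by itself above about 0.9 rad; below that it sinks shut
- lid_right_edge (a point): middle of the free edge of the robot's right box's lid, on its outer face (the top face when shut), 140 mm from the hinge
- lid_right_hinge (a point): middle of the hinge line of that lid, on its inner face, 45 mm above the bench; the hinge runs along the box's y
- turnbutton_right (a joint): angle of the turnbutton of the robot's right box, rad: 0 lying along the box's edge, clear of the lid; 1.571 (stop) square across the edge, over the lid. Grows clockwise seen from above; stays where it is left
- turnbutton_right_grip (a point): on that turnbutton's upright pivot axis, 72 mm above the bench, 86 mm from the box's centre along its -x: middle of the finger grip, an upright fin 36 mm long, 10 mm thick, from 61 to 83 mm above the bench. The fin runs along the flat bar under it (70 x 16 x 7 mm, pivoted at its middle); the point's y axis runs along both
- wrench: bystander: steel wrench, 160 mm, lying beyond the middle of the bench. Origin at the middle of its underside
- screwdriver: bystander: screwdriver, 190 mm, lying near the robot on its left. Origin at the middle of its underside
- big_nut: bystander: hexagon nut, about 40 mm across, 16 mm high, lying near the robot. Origin at its underside
- grease_tin: bystander: metal tin, 68 mm diameter, 75 mm high, standing beyond the left box. Origin at its underside
- seal_ring: bystander: black rubber seal ring, 90 mm outside diameter, 9 mm high, lying beyond the right box. Origin at its underside
- bolt: bystander: steel bolt lying flat near the robot, 58 mm long, head 22 mm. Origin on the bench under its middle
Not all that is in view belongs to the job. Leave any pink look-alike of the round_cap alone.

How it is judged:
By the outcome, as a careful person would: the job done as asked, in the order asked, and still so for the second after the job is handed in, with the robot touching nothing.
It also fails if it takes over 72 s, if anything falls off the work surface, if the arm or the gripper's body presses on something with over 40 N, if the wrist force passes 120 N, or if a joint passes its speed limit or range.

### The arm

A 6-joint arm with a two-finger parallel gripper is mounted at the origin on the work surface. World frame = base frame: x ahead of the robot, y to its left, z up, the work surface at z = 0. Lengths are in m, angles in rad, forces in N, time in s.
With the tool pointing down it reaches from about 0.3 to 0.85 m from the base axis. Payload 5.4 kg.
Tool frame: the origin (TCP) lies at the very end of the fingers, on their centre line; the grasp point (between the pads) lies 19 mm behind it; z points along the fingers, y is the line along which they close (so a half turn about z gives the same grasp; the last joint's range is limited). The gripper opens to 85 mm and grips with 20 to 120 N. Pads are 22 mm wide; open, the fingers measure 114 mm over their backs; the gripper's body (76 mm by 85 mm) begins 54 mm behind the grasp point. The pads swing forward as they close: fully open they stand 13 mm farther back than shut.
Start: joints at [0.955, 0.158, 1.597, -0, 1.386, -0.21], TCP at [0.227, 0.528, 0.231] pointing down, gripper open.
Joint ranges: [-2.91, 2.91], [-0.94, 2.29], [0.18, 2.7], [-1.29, 4.43], [0.17, 2.64], [-3, 3]. Speed limits (rad/s): [2.57, 2.57, 3.14, 3.14, 3.14, 3.14].

### API

Orientations are given as a rotation vector (axis times angle).
In Python, from cell import env gives the robot as it stands. Calls block until the motion is done:
- env.goto(position, orientation): joint-space move of the TCP to a pose.
- env.move_straight(position, rotation=None, feed=0.15, threshold=None): straight line of the TCP; rotation=None keeps the orientation; feed is the mean speed in m/s. With threshold (N) it stops when the force on the tool has changed by that much, and returns True; else False.
- env.set_joints(angles): joint-space move.
- env.command_gripper(opening): finger opening in m; the grip force is fixed at half the most; returns when the fingers have stopped.
- env.sleep(seconds).
- env.inverse_kinematics(position, orientation): joint angles nearest the present ones, or None.
- env.state(): the state.
- env.get_image(name): name is "side" or "top" or "wrist"; returns (picture, depth): 420x560x3 uint8, red, green, blue; 420x560 float32, m along the optical axis (not along the pixel's ray), 0 where there is no reading.
- env.get_calibration(name): a dict with "camera_matrix" (3x3 intrinsics, pixels), "origin" and "rotation" of the camera in the world. Camera axes: x right, y down, z forward; pixel columns grow to the right and rows downward; lengths in m; the calibration is good to about 2 mm. A picture is of the moment at which its call begins: read the wrist's pose just before it. get_calibration takes no time and is no camera call; for the wrist camera it gives the pose at the moment of the call.
A pose or a line that the arm cannot do raises env.PlanningError and nothing moves.
- env.hand_in(): hands the job in; it is judged then, once.
Trained networks look in the newest picture that a camera, given by its name, has taken for a name from the list of things; names that differ only in an ending like _2 or _b are one class to them, and where a whole thing is asked for, a point or a joint stands for the part that bears it (a point fixed in the world has none). Each returns a list of dicts, best first, with "confidence" (0 to 1); they miss things now and then, are a little off and sometimes report something else, mostly with a low value. They report only what shows in the picture. A call takes as long as a camera call. They do not tell look-alikes from the thing itself.
- env.boxes_of(camera, query): "point" ([column, row] in pixels, amid what is visible of it).
- env.pinpoint(camera, query): "point" ([column, row] in pixels: a listed point, or the origin of a listed thing).
The state is a dict: "t": time; "joint_positions": joint angles; "qvel": joint speeds; "joint_torque": joint torques, N m; "eef_pos": TCP position; "orientation": TCP orientation; "contact_force": force on the tool from outside, world axes, zero at the start; "ft_torque": the same for the moment, N m; "grip_width": finger opening in m; "gripper_force": force on a finger pad.
Only numpy, scipy, OpenCV 4.12 (cv2) and the standard library are available. Lean on these libraries where they do the work, as an engineer would, in place of code of your own. Each camera call takes 0.05 s, during which the arm holds its last target. There are 200 camera calls.

## Working session

There is one attempt and no reset: what is moved stays moved. The work goes in short steps, each a Python script; the robot and the scene stay as the last script left them, time stands still between calls to the robot, and variables do not carry over. Pictures are saved under pics/ and viewed, at most 10 in all, crops included, and the job is handed in when it is done.

```bash
mkdir -p pics; ls
python3 - <<'E'
from cell import env
import cv2,numpy as np
for c in ["top","side"]:
    p,d=env.get_image(c); cv2.imwrite(f"pics/{c}0.png",p[:,:,::-1]); k=env.get_calibration(c); np.savez(f"pics/{c}0.npz",d=d,K=k["camera_matrix"],o=k["origin"],R=k["rotation"])
    print(c,k["origin"],np.round(k["camera_matrix"],1).tolist(),np.round(k["rotation"],3).tolist())
    for q in ["spare_cap","eared_cap","round_cap","box_left","box_right","lid_left_edge","lid_left_hinge","turnbutton_left_grip","lid_right_edge","lid_right_hinge","turnbutton_right_grip"]:
        print(q,[(np.round(r["point"]).tolist(),round(r["confidence"],2)) for r in env.pinpoint(c,q)[:4]])
print(env.state()["t"])
E
```

```text
pics
top [0.32455935 0.0644014  1.13067486] [[500.4, 0.0, 276.3], [0.0, 500.4, 211.4], [0.0, 0.0, 1.0]] [-2.161, 2.102, -0.225]
spare_cap [([280.0, 218.0], 0.6), ([120.0, 176.0], 0.26)]
eared_cap [([392.0, 208.0], 0.86), ([298.0, 146.0], 0.26)]
round_cap [([104.0, 246.0], 0.95), ([188.0, 222.0], 0.7), ([192.0, 286.0], 0.65)]
box_left [([186.0, 201.0], 0.73), ([281.0, 217.0], 0.21)]
box_right []
lid_left_edge [([121.0, 176.0], 0.91), ([230.0, 127.0], 0.59)]
lid_left_hinge [([148.0, 197.0], 0.98)]
turnbutton_left_grip [([219.0, 200.0], 0.69)]
lid_right_edge [([477.0, 207.0], 0.68)]
lid_right_hinge [([431.0, 222.0], 0.62)]
turnbutton_right_grip [([366.0, 230.0], 0.81)]
side [ 0.1322591  -0.63554745  0.68127452] [[385.3, 0.0, 274.8], [0.0, 385.3, 203.7], [0.0, 0.0, 1.0]] [-2.162, 0.566, -0.282]
spare_cap [([286.0, 232.0], 0.89), ([243.0, 191.0], 0.16)]
eared_cap [([350.0, 292.0], 0.77)]
round_cap [([195.0, 212.0], 0.92), ([202.0, 172.0], 0.79), ([213.0, 243.0], 0.6), ([244.0, 191.0], 0.49)]
box_left [([249.0, 184.0], 0.75), ([165.0, 209.0], 0.47)]
box_right [([339.0, 306.0], 0.91)]
lid_left_edge [([242.0, 118.0], 0.94)]
lid_left_hinge [([250.0, 159.0], 0.82), ([405.0, 262.0], 0.16)]
turnbutton_left_grip [([266.0, 182.0], 0.65), ([322.0, 188.0], 0.28)]
lid_right_edge [([396.0, 280.0], 0.57), ([254.0, 191.0], 0.2)]
lid_right_hinge [([361.0, 313.0], 0.85)]
turnbutton_right_grip [([310.0, 261.0], 0.72)]
1.2
```

View pics/top0.png

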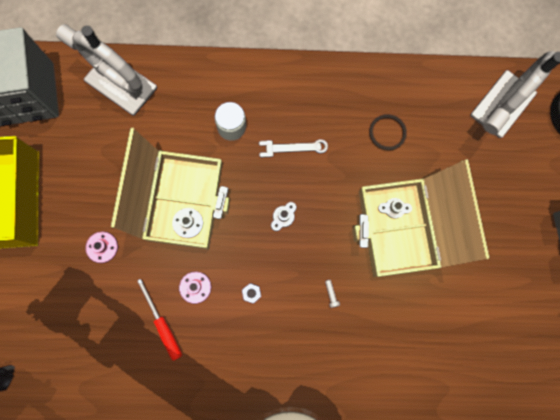

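View pics/side0.png

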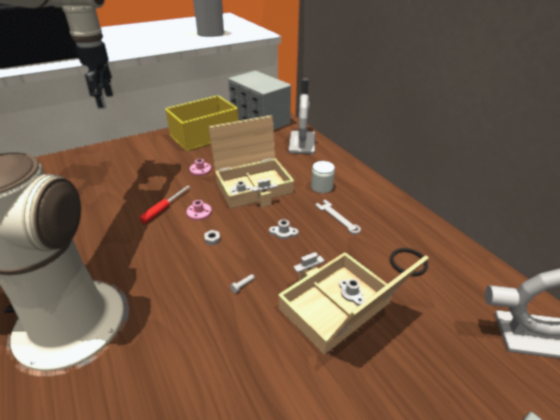

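```bash
cat > h.py <<'E'
import numpy as np,cv2
from scipy.spatial.transform import Rotation as Ro
def cloud(d,K,o,R):
    v,u=np.mgrid[:d.shape[0],:d.shape[1]]
    c=np.stack([(u-K[0,2])/K[0,0]*d,(v-K[1,2])/K[1,1]*d,d],-1)
    P=c@Ro.from_rotvec(R).as_matrix().T+o; P[d<=0]=np.nan
    return P
def pca(Q):
    c=Q.mean(0);w,V=np.linalg.eigh(np.cov((Q-c).T));return c,np.sqrt(w),V[:,1]
E
python3 - <<'E'
from h import *
import json
z=np.load("pics/top0.npz");P=cloud(z["d"],z["K"],z["o"],z["R"])
def reg(c,r,w,zl,zh):
    Q=P[r-w:r+w,c-w:c+w].reshape(-1,3);return Q[(Q[:,2]>zl)&(Q[:,2]<zh)]
for n,c,r in [("spare",284,215),("eared",397,207),("bench",300,250),("rfree",405,250)]:
    Q=reg(c,r,5,-1,1);print(n,"med",np.round(np.median(Q,0),4))
Q=reg(284,215,18,.005,.06);c,w,V=pca(Q[:,:2]);print("spare all",len(Q),c,w,V,np.degrees(np.arctan2(V[1],V[0])))
r=cv2.minAreaRect(Q[:,:2].astype(np.float32)*1000);print(r)
Q=reg(284,215,18,.028,.05);print("boss",len(Q),Q.mean(0),np.ptp(Q,axis=0))
Q=reg(397,207,20,.033,.055);print("eared boss",len(Q),Q.mean(0),np.ptp(Q,axis=0))
Q=reg(397,207,17,.011,.033);print("eared",pca(Q[:,:2]))
# right box rim
Q=P[165:290,355:450].reshape(-1,3);Q=Q[(Q[:,2]>.039)&(Q[:,2]<.05)]
r=cv2.minAreaRect(Q[:,:2].astype(np.float32)*1000);print("rim",len(Q),r,cv2.boxPoints(r))
Q=P[205:250,350:375].reshape(-1,3);Q=Q[(Q[:,2]>.056)&(Q[:,2]<.1)];print("fin",len(Q),pca(Q[:,:2]),Q[:,2].max())
L=P[150:280,425:500].reshape(-1,3);L=L[(L[:,2]>.06)&(L[:,2]<.25)];print("lid",len(L));c=L.mean(0);U,S,Vt=np.linalg.svd(L-c,full_matrices=False);print(c,Vt,S,L[:,2].max())
for n,c_,r_ in [("hinge",431,222),("grip",366,230),("edge",477,207)]: print(n,np.round(np.nanmedian(P[r_-2:r_+3,c_-2:c_+3].reshape(-1,3),0),4))
E
```

```text
spare med [0.528  0.0277 0.0367]
eared med [ 0.5528 -0.2241  0.0418]
bench med [ 0.4545 -0.011   0.0007]
rfree med [ 0.4611 -0.2505  0.0056]
spare all 451 [0.52788554 0.02678983] [0.01146635 0.01856989] [-0.79039159  0.61260194] 142.2221214513696
((534.1946411132812, 27.798686981201172), (81.26231384277344, 77.95634460449219), 1.015311598777771)
boss 125 [0.52886245 0.02708616 0.03647428] [0.02751425 0.02696577 0.0148421 ]
eared boss 136 [ 0.55743686 -0.22432136  0.0408769 ] [0.05701922 0.06217921 0.01393448]
eared (array([ 0.55330262, -0.22576944]), array([0.01147742, 0.02052254]), array([0.00405779, 0.99999177]))
rim 1087 ((505.7125549316406, -219.2357177734375), (200.74774169921875, 175.9830322265625), 9.340044021606445) [[ 392.38892 -148.70076]
 [ 420.94983 -322.35074]
 [ 619.0362  -289.7707 ]
 [ 590.4753  -116.1207 ]]
fin 260 (array([ 0.49140983, -0.14515279]), array([0.0043829 , 0.01970072]), array([-0.99997698,  0.00678474])) 0.08708667527256764
lid 4206
[ 0.5211706  -0.32717903  0.12570696] [[-0.98643751 -0.16413358  0.00109769]
 [ 0.05303748 -0.3124104   0.94846548]
 [ 0.1553321  -0.93566015 -0.31687857]] [3.73656472 2.42097999 0.09514383] 0.18261323402586238
hinge [ 0.5196 -0.2996  0.0453]
grip [ 0.4906 -0.147   0.0837]
edge [ 0.5301 -0.347   0.1764]
```

Candidates for the loose cap: bare metal, two-eared, on the bench at (284,216); eared cap in the right box at (397,207); round cap in the left box at (187,222); pink look-alikes at (101,247) and (195,287). I choose (284,216). Its match is in the right box, so the free half is the near one, around (405,250). Next I check with a wrist close-up.

```bash
cat >> h.py <<'E'
def down(g):
    """tool pointing down, closing along horizontal direction g; of the two equal grasps pick the one nearest joint-6 mid"""
    from cell import env
    def rv(g):
        y=np.array([g[0],g[1],0.])/np.hypot(*g[:2]);z=np.array([0,0,-1.]);return Ro.from_matrix(np.c_[np.cross(y,z),y,z]).as_rotvec()
    return rv(np.array(g)),rv(-np.array(g))
def shot(name,cam="wrist"):
    from cell import env
    k=env.get_calibration(cam);p,d=env.get_image(cam);cv2.imwrite(f"pics/{name}.png",p[:,:,::-1])
    z=dict(d=d,K=k["camera_matrix"],o=k["origin"],R=k["rotation"]);np.savez(f"pics/{name}.npz",**z);return p,cloud(**z)
def pick(pos,g):
    from cell import env
    c=[(abs(q[5]),r) for r in down(g) if (q:=env.inverse_kinematics(pos,r)) is not None]
    return min(c,key=lambda t:t[0])[1]
E
python3 - <<'E'
from h import *
from cell import env
g=[-.7,.7]
for n,pos in [("w_sp",[.50,.03,.27]),("w_box",[.47,-.22,.36])]:
    if n=="w_box": g=[.165,-.986]
    env.goto(pos,pick(pos,g)); p,P=shot(n)
    print(n,env.state()["t"],np.round(env.state()["joint_positions"],2),env.get_calibration("wrist")["origin"])
    if n=="w_sp":
        m=(P[...,2]>.028)&(P[...,2]<.045);m&=np.hypot(P[...,0]-.528,P[...,1]-.027)<.05
        b=P[m];print("boss",len(b),b.mean(0),np.ptp(b,axis=0),(b.max(0)+b.min(0))/2)
        m=(P[...,2]>.005)&(P[...,2]<.045)&(np.hypot(P[...,0]-.528,P[...,1]-.027)<.06);Q=P[m][:,:2]
        print(pca(Q),cv2.minAreaRect((Q*1000).astype(np.float32)))
    for q in ["spare_cap","eared_cap","turnbutton_right_grip","lid_right_hinge","box_right"]:
        print(q,[(r["point"],r["confidence"]) for r in env.pinpoint("wrist",q)[:2]])
a=cv2.imread("pics/w_sp.png");b=cv2.imread("pics/w_box.png");cv2.imwrite("pics/both.png",cv2.resize(np.vstack([a,b]),(400,600)))
E
```

```text
w_sp 3.3 [-0.18 -0.06  1.75  0.    1.45  0.6 ] [0.55055223 0.08320189 0.41167293]
boss 535 [0.5281587  0.02529674 0.03539095] [0.02686498 0.02694479 0.00991926] [0.52819737 0.02484675 0.03309994]
(array([0.52865959, 0.02616098]), array([0.0100287 , 0.01800231]), array([-0.805543  ,  0.59253731])) ((527.9113159179688, 24.763492584228516), (45.59380340576172, 69.95039367675781), 79.52999114990234)
spare_cap [([307.0, 157.3], 0.58)]
eared_cap [([455.6, 285.7], 0.62), ([428.2, 63.0], 0.54)]
turnbutton_right_grip [([395.3, 301.4], 0.86)]
lid_right_hinge []
box_right [([431.4, 305.3], 0.59)]
w_box 4.6417 [-0.67 -0.04  1.56  0.    1.63  0.73] [ 0.54148146 -0.20617917  0.50100136]
spare_cap [([113.7, 86.2], 0.8)]
eared_cap [([301.5, 96.6], 0.85)]
turnbutton_right_grip [([227.9, 135.7], 0.9)]
lid_right_hinge [([356.3, 141.2], 0.75)]
box_right [([301.3, 134.8], 0.67)]
```

View pics/both.png

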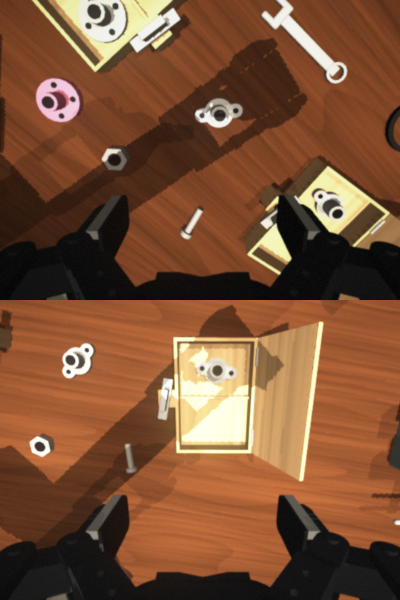

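The top half shows the loose cap at (219,113): two ears, bare metal, so it is the right one. The bottom half shows the right box with its eared cap at (217,370) and the near half empty. Its turnbutton is slightly skewed at (165,398).

Run:
```python
from h import *
z=np.load("pics/w_box.npz");P=cloud(**{k:z[k] for k in z}).reshape(-1,3);P=P[~np.isnan(P[:,0])]
bx=np.array([.165,-.986]);by=np.array([.986,.165]);c0=np.array([.507,-.2305])
for it in range(2):
    X=(P[:,:2]-c0)@bx;Y=(P[:,:2]-c0)@by
    rim=(abs(P[:,2]-.045)<.006)&(abs(X)<.078)&(abs(Y)<.115)
    e=[]
    for n,m in [("-x",rim&(X<-.06)&(abs(Y)<.09)),("-y",rim&(Y<-.085)&(abs(X)<.06)),("+y",rim&(Y>.085)&(abs(X)<.06))]:
        A=(Y if n=="-x" else X)[m];B=(X if n=="-x" else Y)[m]
        s,o=np.polyfit(A,B,1);print(n,m.sum(),"slope",round(s,4),"mid",round(o,4),"range",B.min(),B.max(),"z",np.median(P[m,2]))
fin=(P[:,2]>.07)&(P[:,2]<.1)&(abs(X+.086)<.03)&(abs(Y)<.04)
c,w,V=pca(np.c_[X,Y][fin]);print("fin",fin.sum(),c,w,V,c0+c[0]*bx+c[1]*by,np.median(P[fin,2]),cv2.minAreaRect((np.c_[X,Y][fin]*1000).astype(np.float32)))
bar=(P[:,2]>.05)&(P[:,2]<.066)&(abs(X+.086)<.035)&(abs(Y)<.05)
print("bar",bar.sum(),pca(np.c_[X,Y][bar])); print("floor",np.median(P[(abs(X)<.05)&(abs(Y+.05)<.03),2]))
lid=(X>.05)&(X<.16)&(P[:,2]>.06)&(abs(Y)<.09);s,o=np.polyfit(P[lid,2],X[lid],1);print("lid angle",np.pi-np.arctan2(1,s),"x at .045",o+.045*s,P[lid,2].max())
```

```text
-x 793 slope 0.0082 mid -0.0662 range -0.07789033857282898 -0.06194948444394705 z 0.04412905573689907
-y 389 slope -0.0084 mid -0.0991 range -0.10259477527086204 -0.09626251279490754 z 0.04390349676164346
+y 539 slope -0.0083 mid 0.0951 range 0.09243512403064175 0.09793818731098192 z 0.04423543226137161
-x 793 slope 0.0082 mid -0.0662 range -0.07789033857282898 -0.06194948444394705 z 0.04412905573689907
-y 389 slope -0.0084 mid -0.0991 range -0.10259477527086204 -0.09626251279490754 z 0.04390349676164346
+y 539 slope -0.0083 mid 0.0951 range 0.09243512403064175 0.09793818731098192 z 0.04423543226137161
fin 306 [-0.08251482 -0.00123469] [0.00310723 0.01047527] [0.19368265 0.98106423] [ 0.49216765 -0.14934411] 0.08203594854281923 ((-83.29049682617188, -1.8385448455810547), (36.092750549316406, 10.221992492675781), 79.2279281616211)
bar 465 (array([-0.0809658 ,  0.00050668]), array([0.00488341, 0.0242923 ]), array([0.17703189, 0.98420512]))
floor 0.42474451171959926
lid angle 1.5874062343884376 x at .045 0.09845648287844293 0.4294042835028595
```

```bash
cat >> h.py <<'E'
bx=np.array([.1568,-.9874]);by=np.array([.9874,.1568]);C=np.array([.5054,-.2328])
def W(x,y,z): return np.r_[C+x*bx+y*by,z]
E
python3 - <<'E'
from h import *
from cell import env
s=np.array([.5282,.0252]);g=[-.8055,.5925]
r=pick(np.r_[s,.12],g)
env.goto(np.r_[s,.10],r);env.command_gripper(.06)
print(env.move_straight(np.r_[s,.013],feed=.1,threshold=8),env.state()["eef_pos"])
env.command_gripper(0);st=env.state();print(st["grip_width"],st["gripper_force"],st["contact_force"])
env.move_straight(np.r_[s,.16],feed=.2)
st=env.state();print(st["grip_width"],st["contact_force"],st["t"])
p=W(0,-.047,.16);r=pick(p,bx);env.goto(p,r);shot("held","top")
print(env.state()["joint_positions"],env.state()["t"])
E
```

```text
False [0.52891038 0.02506697 0.01368549]
0.026012686096311285 58.96761775016785 [-0.83608682  0.08060536  5.60399816]
0.025745291641325888 [-0.42826453  0.88334038 -2.86233694] 8.925
[-7.13537965e-01  7.83469384e-02  1.83132212e+00  5.57334786e-04
  1.23289174e+00  6.97420791e-01] 10.0417
```

Run:
```python
from h import *
from cell import env
env.move_straight(W(0,-.049,.05),feed=.15)
print(env.move_straight(W(0,-.049,.014),feed=.04,threshold=6),env.state()["eef_pos"],env.state()["contact_force"])
env.command_gripper(.05)
env.move_straight(W(0,-.049,.22),feed=.2);env.command_gripper(0)
p=W(-.02,-.02,.36);env.goto(p,pick(p,bx))
_,P=shot("placed");P=P.reshape(-1,3);X=(P[:,:2]-C)@bx;Y=(P[:,:2]-C)@by
for s in (-1,1):
    m=(abs(X)<.06)&(abs(Y-s*.049)<.04)&(P[:,2]<.06)
    b=P[m&(P[:,2]>.036)];print(s,len(b),np.median(X[m&(P[:,2]>.036)]),np.median(Y[m&(P[:,2]>.036)]),np.median(b[:,2]),"floor",np.percentile(P[m,2],20))
lid=(X>.05)&(X<.16)&(P[:,2]>.06)&(P[:,2]<.2)&(abs(Y)<.09);s,o=np.polyfit(P[lid,2],X[lid],1);print("lid",np.pi-np.arctan2(1,s),"x at .045",o+.045*s,P[lid,2].max())
print(env.state()["t"])
```

```text
True [ 0.45656801 -0.24012359  0.01899216] [-1.05903301  1.63465559  6.54782108]
-1 337 -0.0012362497543809221 -0.05003662775063444 0.04031362710032821 floor 0.003684966612006124
1 391 0.00417845277359747 0.04848966963401323 0.040536827083495486 floor 0.0037506021543910807
lid 1.8942744668379161 x at .045 0.07016478852582642 0.1793369378078194
14.3917
```

View pics/placed.png

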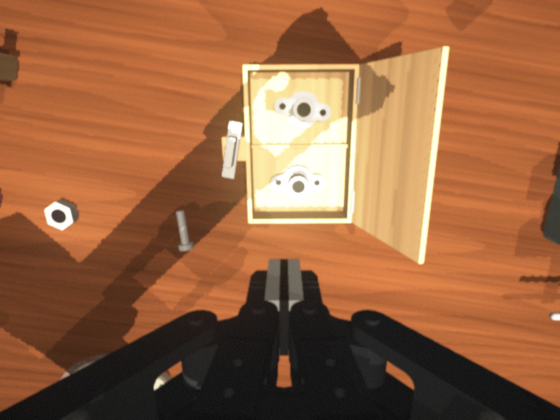

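Both caps lie flat in the right box: the match at (303,108) and the newly laid one at (297,182). The lid at (400,150) stands at 1.89 rad. Next I swing it shut from its outer side.

Run:
```python
from h import *
from cell import env
p=W(.17,0,.30);r=pick(p,by);env.goto(p,r)
env.move_straight(W(.17,0,.145),feed=.2)
t,rr=.011,.11
print(env.state()["t"])
for th in np.r_[1.95,1.7,1.45,1.2,.95,.7,.45,.25]:
    q=W(.07-rr*np.cos(th)+.006*np.sin(th)+t,0,.045+rr*np.sin(th)+.006*np.cos(th))
    hit=env.move_straight(q,feed=.12,threshold=25);s=env.state();print(th,hit,np.round(s["eef_pos"],4),np.round(s["contact_force"],1))
    if hit: break
else:
    print(env.move_straight(W(-.03,0,.046),feed=.04,threshold=12));s=env.state();print(s["eef_pos"],s["contact_force"],s["t"])
```

```text
16.8583
1.95 False [ 0.5258 -0.3591  0.1461] [0.2 0.5 0.2]
1.7 False [ 0.5214 -0.3331  0.1536] [ 0.1 -0.9  0.8]
1.45 False [ 0.517  -0.3058  0.1548] [-0.5 -0.8  0.4]
1.2 False [ 0.5127 -0.2791  0.1495] [ 0.  -0.2  0.4]
0.95 False [ 0.5088 -0.2546  0.1379] [ 0.9 -0.1  0.1]
0.7 False [ 0.5054 -0.2335  0.1203] [ 1.2 -0.4  0.4]
0.45 False [ 0.5028 -0.2176  0.0981] [ 0.  -0.5 -0. ]
0.25 False [ 0.5014 -0.209   0.0779] [-0.4  1.3  0.3]
True
[ 0.50060294 -0.20401292  0.05146812] [-2.23583181  1.76796972  7.655227  ] 20.6083
```

Run:
```python
from h import *
from cell import env
env.move_straight(W(-.03,0,.15),feed=.25);env.command_gripper(.04)
f=W(-.0850,-.0005,.0645);up=f+[0,0,.06]
d=lambda a: np.cos(a)*bx-np.sin(a)*by
best=None
for i in (0,1):
    r0=down(d(.18))[i];q0=env.inverse_kinematics(up,r0);r1=down(d(1.60))[i];q1=env.inverse_kinematics(f,r1)
    if q0 is None or q1 is None: continue
    print(i,round(q0[5],2),round(q1[5],2))
    m=max(abs(q0[5]),abs(q1[5]))+10*(abs(abs(q1[5]-q0[5])-1.42)>.3)
    if best is None or m<best[0]: best=(m,i,r0)
_,i,r0=best
env.goto(up,r0);print(env.move_straight(f,feed=.08,threshold=8),env.state()["eef_pos"])
env.command_gripper(0);s=env.state();print(s["grip_width"],s["contact_force"],s["ft_torque"])
for a in np.linspace(.18,1.59,7)[1:]:
    hit=env.move_straight(f,down(d(a))[i],threshold=30);s=env.state();print(round(a,2),hit,np.round(s["contact_force"],1),np.round(s["ft_torque"],2),round(s["joint_positions"][5],2),s["t"])
```

```text
0 1.06 2.48
1 -2.08 -0.66
False [ 0.49201419 -0.14918318  0.06497331]
0.008504431436541856 [-1.72153083  2.07508201  4.94633438] [ 0.30939456  0.23619755 -0.08366949]
0.42 False [-0.6  2.5  5.8] [ 0.33  0.27 -0.03] -1.84 24.475
0.65 False [-1.3  3.5  6.4] [ 0.45  0.12 -0.04] -1.61 24.8583
0.88 False [-0.1  2.8  5.6] [ 0.61  0.07 -0.07] -1.37 25.2417
1.12 False [0.6 4.1 6.4] [ 0.62  0.03 -0.08] -1.14 25.625
1.36 False [1.3 4.5 5.3] [ 0.78 -0.09 -0.08] -0.9 26.0083
1.59 False [0.8 5.5 5. ] [ 0.81 -0.25  0.53] -0.67 26.3917
```

Run:
```python
from h import *
from cell import env
env.command_gripper(.035)
e=env.state()["eef_pos"];env.move_straight(e+[0,0,.12],feed=.15)
p=W(-.08,-.06,.36);env.goto(p,pick(p,bx));_,P=shot("end");P=P.reshape(-1,3);X=(P[:,:2]-C)@bx;Y=(P[:,:2]-C)@by
m=(abs(X+.083)<.03)&(abs(Y)<.03)&(P[:,2]>.07)&(P[:,2]<.1);print(m.sum(),pca(np.c_[X,Y][m]))
m=(abs(X-.02)<.08)&(abs(Y)<.09)&(P[:,2]>.03)&(P[:,2]<.1)
for lo,hi in [(-.03,0),(0,.03),(.03,.06)]:
    k=m&(X>lo)&(X<hi);print(k.sum(),np.median(P[k,2]))
shot("endtop","top");print(env.state()["t"])
a=cv2.imread("pics/end.png");b=cv2.imread("pics/endtop.png");cv2.imwrite("pics/endboth.png",cv2.resize(np.vstack([a,b]),(400,600)))
```

```text
278 (array([-0.08521008, -0.00054884]), array([0.0028532 , 0.01020387]), array([-0.99999833,  0.00182917]))
3738 0.05084683625794176
3734 0.050838929675932315
3755 0.051008206080666085
29.125
```

View pics/endboth.png

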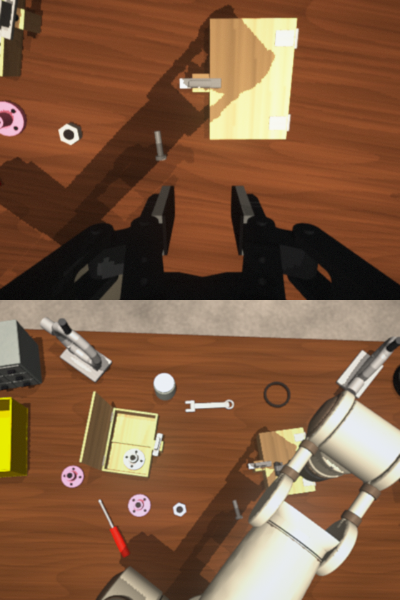

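The right box's lid is flat shut at 0.051 m. The turnbutton at (200,84) is square across it, within 0.002 rad. The left box and the tools and parts are where they were.

```bash
python3 -c "
from cell import env
print(env.hand_in())"
```

```text
the job is handed in; nothing more can be done
None
```

The job is handed in at about 29 s of the 72 s allowed: the loose cap lies flat, boss up, beside its match in the right box, whose lid is shut with the turnbutton square across it; the left box is still open and the bystanders look unmoved.

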